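# Put the V-block back in its sloped rack pocket

## Robot

A 7-joint arm with a two-finger parallel gripper is mounted at the origin on the work surface. World frame = base frame: x ahead of the robot, y to its left, z up, the work surface at z = 0. Lengths are in m, angles in rad, forces in N, time in s.
With the tool pointing down it reaches from about 0.425 to 0.925 m from the base axis. Payload 6.8 kg.
Tool frame: the origin (TCP) lies midway between the tips of the shut fingers; the grasp point (between the pads) lies 19 mm behind it; z points along the fingers, y is the line along which they close (so a half turn about z gives the same grasp; the last joint's range is limited). The gripper opens to 85 mm and grips with 20 to 120 N. Pads are 22 mm wide; open, the fingers measure 114 mm over their backs; the gripper's body (76 mm by 85 mm) begins 54 mm behind the grasp point. The pads swing forward as they close: fully open they stand 13 mm farther back than shut.
Start: joints at [1.08, 0.477, 0.022, 1.555, -0.011, 1.109, -0.083], TCP at [0.252, -0.626, 0.231] pointing down, gripper open.
Joint ranges: [-2.96, 2.96], [-0.34, 2.1], [-1.41, 1.46], [0.24, 2.44], [-1.37, 4.51], [0.17, 1.92], [-2.96, 2.96]. Speed limits (rad/s): [2.39, 2.39, 3.14, 3.14, 3.14, 3.14, 3.14].

## Interface

Orientations are given as a unit quaternion [w, x, y, z].
In Python, from station import * gives the robot as it stands.
- The arm moves only by the shell command python3 -m creep 'ROWS' [FORCE]. ROWS is JSON, a list of rows, each a list of 7 numbers: the gripper command: -1 is shut, 1 is fully open, values between are in proportion, then the shift along the world's x, y, z in mm, then the turn, a rotation vector about the world's x, y, z in rad. A call has 1 to 5 rows; each row shifts and turns the commanded pose from where the row before left it; what a row does not reach is not made up. A row lasts 1/8 s, in which the tool goes at most 62.5 mm and 10.7 degrees, less where a joint would pass 70% of its speed; a pose out of reach is approached as far as the arm can. A call is refused whole if a number of a shift passes 62.5 or a number of a turn 0.188, either way. A call with a gripper value outside its range is refused whole. The fingers move at their own pace and stop on an object; FORCE is the grip in N (left out, the last holds). Time passes only in rows, so rows that do not move let the fingers close. It gives the time, the measured TCP pose, the force, the opening and the grip force at its end, in the units of the state.
- get_obs(): the state, without advancing time (a new reading comes with each control period).
- read_camera(name): name is "scene" or "top"; returns (picture, depth): 400x640x3 uint8, red, green, blue; 400x640 float32, m along the optical axis (not along the pixel's ray), 0 where there is no reading.
- camera_params(name): a dict with "intrinsics" (3x3 intrinsics, pixels), "cam_to_world" (4x4, takes a point from camera to world coordinates). Camera axes: x right, y up, looking along -z (the intrinsics and any distortion apply to the point x, -y, -z); pixel columns grow to the right and rows downward; lengths in m; the calibration is good to about 2 mm. A picture is of the moment at which its call begins. camera_params takes no time and is no camera call.
- hand_in(): hands the job in; it is judged then, once.
The state is a dict: "t": time; "q": joint angles; "joint_vel": joint speeds; "joint_torque": joint torques, N m; "eef_pos": TCP position; "tool_rot": TCP orientation; "contact_force": force on the tool from outside, world axes, zero at the start; "torque": the same for the moment, N m; "gripper_width": opening from 0.0 (shut) to 1.0 (fully open); "grasp_force": force on a finger pad.
Only numpy, scipy, OpenCV 4.12 (cv2) and the standard library are available. Lean on these libraries where they do the work, as an engineer would, in place of code of your own. Each camera call takes 0.05 s, during which the arm holds its last target. There are 200 camera calls.

## Task

Tidy the brazing bench: put the loose steel V-block back into its own pocket of the sloped block rack, the pocket whose label shows the V-notched outline. Lay it down gently, letting go only once it lies flat on the slope, so that it rests flat inside the pocket's low fences with the groove upward and running up the slope, and leave everything else where it is.

Things in the scene. Friction and masses are not known exactly. Their poses are not given: they have to be found in the camera images.
- v_block: Loose steel V-block standing on the bench, groove up, yaw varies: 56 mm long (x, along the groove), 36 wide (y, two flat upright sides to grip), 32 high (z), about 0.4 kg. The 90 degree groove in the top is 24 mm wide, 12 deep. Origin: centre of underside. A half turn about z leaves it the same. Jar and tee stand off its two ends, 85 to 115 mm away; its gripping sides are free.
- v_slot: The V-block's own pocket on the rack's 25 degree slope, low end towards the robot. Origin: centre of its floor, 42 mm above the bench; x up the slope, y across, z square out of it. Inside 66 mm long (x), 46 wide (y): 10 mm larger than the block each way. Fences 3 mm thick, 5 high at the sides and top end; lip 6 thick, 10 high at the low end. Nothing stands over it.
- v_label (a point): Middle of the V-block's label, flat on the slope 62 mm up it from the pocket's centre: white, 42 x 62 mm, showing in black the life-size V-notched outline of the block's end.
- rack: The fixed rack, base 135 x 345 x 6 mm; place and yaw vary. It carries three grey sloped pocket plates 104 mm wide, side by side 110 mm apart, in varying order, each with its label above the pocket. Origin: centre of the base's underside; y along the row, x away from the robot.
- angle_slot: The angle block's pocket, a wrong one: empty, like the V-block's but 62 mm wide, its label an L outline. Same origin and axes.
- bar_slot: The bar block's pocket, a wrong one: 32 mm wide, holding its block, its label a plain upright rectangle. Same origin and axes.
- bar_block: Bystander: plain steel bar block 56 x 22 x 32 mm resting in its own pocket of the rack. Origin: centre of its underside.
- angle_block: Bystander: L-section steel block 56 x 52 x 32 mm lying at the left of the bench. Origin: centre of its underside.
- flux_jar: Bystander: small jar with white cap, 50 mm across, 55 mm high, near one end of the V-block. Origin: centre of its underside.
- copper_tee: Bystander: copper pipe tee, 54 mm long, 22 mm thick, lying near the other end of the V-block. Origin: under its middle.
- wire_brush: Bystander: brush lying at the right side of the bench. Origin: underside.
- firebrick: Bystander: pale firebrick slab 114 x 64 x 30 mm at the left. Origin: centre of its underside.
Mind the look-alikes: they are no part of the job. What is shaped like the v_block but black or purple is not meant.

How it is judged:
By the outcome, as a careful person would: the job done as asked, in the order asked, and still so for the second after the job is handed in, with the robot touching nothing.
It also fails if it takes over 38 s, if anything falls off the work surface, if the arm or the gripper's body presses on something with over 40 N, if the wrist force passes 120 N, or if a joint passes its speed limit or range.

## Working session

There is one attempt and no reset: what is moved stays moved. The work goes in short steps, Python scripts to look and compute and a shell command to move; the robot and the scene stay as the last step left them, time stands still between calls to the robot, and variables do not carry over. Pictures are saved under pics/ and viewed, at most 10 in all, crops included, and the job is handed in when it is done.

```bash
mkdir -p pics; cat > h.py <<'E'
from station import *
import numpy as np, cv2
def snap(n,tag):
    p,d=read_camera(n); c=camera_params(n)
    np.savez(f'{tag}.npz',p=p,d=d,K=c['intrinsics'],T=c['cam_to_world'])
    cv2.imwrite(f'pics/{tag}.png',p[:,:,::-1])
def pts(tag):
    z=np.load(f'{tag}.npz');d=z['d'];K=z['K'];T=z['T']
    v,u=np.indices(d.shape)
    X=np.stack([(u-K[0,2])/K[0,0]*d,-(v-K[1,2])/K[1,1]*d,-d],-1)
    return X@T[:3,:3].T+T[:3,3], d>0
def crop(tag,u0,v0,u1,v1,s,out):
    p=np.load(f'{tag}.npz')['p'][v0:v1,u0:u1,::-1]
    cv2.imwrite(f'pics/{out}.png',cv2.resize(p,None,fx=s,fy=s,interpolation=cv2.INTER_CUBIC))
E
python3 - <<'E'
from h import *
snap('top','t0');snap('scene','s0')
print({k:camera_params('top')[k] for k in camera_params('top')})
print(get_obs()['t'])
E
```

```text
{'intrinsics': array([[365.80818201,   0.        , 317.37415273],
       [  0.        , 365.80818201, 195.88770927],
       [  0.        ,   0.        ,   1.        ]]), 'cam_to_world': array([[-1.52952850e-02,  9.98013750e-01, -6.11114554e-02,
         4.71622153e-01],
       [-9.99882995e-01, -1.52804954e-02,  7.09373688e-04,
        -1.37380838e-02],
       [-2.25848618e-04,  6.11151551e-02,  9.98130696e-01,
         1.19579771e+00],
       [ 0.00000000e+00,  0.00000000e+00,  0.00000000e+00,
         1.00000000e+00]])}
0.1
```

View pics/t0.png

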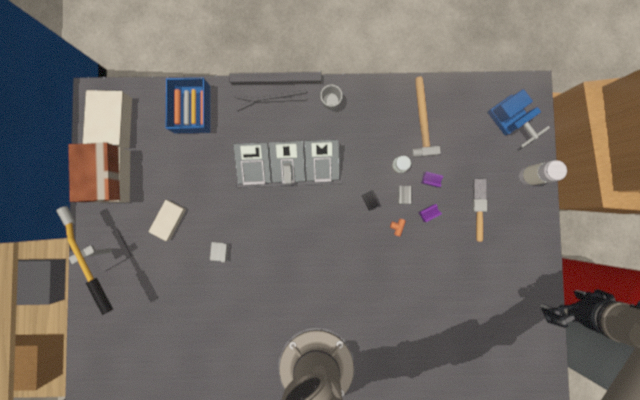

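View pics/s0.png

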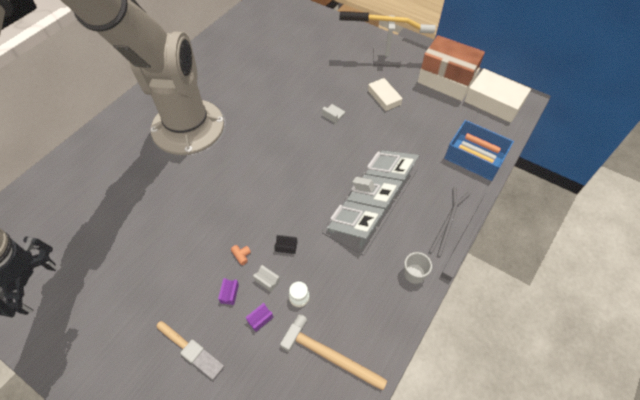

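Top view: the candidates are grey (405,195), black (371,200), purple (433,180) and purple (430,213). The grey one fits: it is steel and stands between the jar (402,163) and the tee (399,228). The pockets' labels are at (251,152), (287,151) and (320,148), and the right one looks V-notched. I'll check with crops.

```bash
python3 - <<'E'
from h import *
a=np.load('t0.npz')['p'][:,:,::-1]
f=lambda u0,v0,u1,v1,s:cv2.resize(a[v0:v1,u0:u1],None,fx=s,fy=s,interpolation=cv2.INTER_CUBIC)
cv2.imwrite('pics/c1.png',np.vstack([f(290,135,350,190,5).repeat(1,0)[:,:300], f(378,172,438,217,5)[:,:300]]))
s=np.load('s0.npz')['p'][:,:,::-1]
g=lambda u0,v0,u1,v1,k:cv2.resize(s[v0:v1,u0:u1],None,fx=k,fy=k,interpolation=cv2.INTER_CUBIC)
L=cv2.imread('pics/c1.png');R=np.vstack([g(320,195,390,250,5),g(240,255,310,300,5)])
print(L.shape,R.shape);cv2.imwrite('pics/c1.png',np.hstack([L,R]))
for tag,(u0,v0,u1,v1) in {'t0':(392,180,418,210),'s0':(245,258,285,295)}.items():
    P,ok=pts(tag);Q=P[v0:v1,u0:u1].reshape(-1,3);o=ok[v0:v1,u0:u1].ravel()
    q=Q[o&(Q[:,2]>.012)]; qt=Q[o&(Q[:,2]>.027)]
    print(tag,len(q),len(qt),np.round(np.percentile(q[:,2],[5,50,95]),3),cv2.minAreaRect((q[:,:2]*1000).astype(np.float32)),cv2.minAreaRect((qt[:,:2]*1000).astype(np.float32)))
    print('table',np.median(P[v0:v1,u0:u1][...,2][ok[v0:v1,u0:u1]&(P[v0:v1,u0:u1][...,2]<.01)]))
P,ok=pts('t0')
def plane(Q):
    c=Q.mean(0);n=np.linalg.svd(Q-c)[2][2];return c,n*np.sign(n[2])
Q=P[155:178,307:336].reshape(-1,3)
for i in range(4):
    c,n=plane(Q);r=(Q-c)@n;Q=Q[abs(r)<max(.002,1.2*r.std())]
print('slope',c,n,len(Q),np.degrees(np.arccos(n[2])),'yaw',np.arctan2(-n[1],-n[0]))
for u,v in [(320,148),(320,168)]: print(u,v,P[v,u])
E
```

```text
(500, 300, 3) (500, 350, 3)
t0 223 155 [0.018 0.03  0.036] ((545.0728149414062, -292.29278564453125), (36.337562561035156, 56.065914154052734), 86.74100494384766) ((546.1703491210938, -292.02886962890625), (36.08475112915039, 54.611572265625), 88.62059020996094)
table 0.0023148631896454663
s0 358 192 [0.015 0.028 0.034] ((518.4508666992188, -289.3255310058594), (37.35681915283203, 111.20621490478516), 88.18544006347656) ((544.8984985351562, -290.15765380859375), (37.36808776855469, 57.080135345458984), 87.90056610107422)
table 9.789375619551066e-05
slope [ 0.63474221 -0.02747418  0.04585632] [-0.43955985 -0.00873295  0.89817085] 391 26.08133421033975 yaw 0.019864874671836966
320 148 [ 0.68960337 -0.02498354  0.06963538]
320 168 [ 0.63086806 -0.02425294  0.04173099]
```

View pics/c1.png

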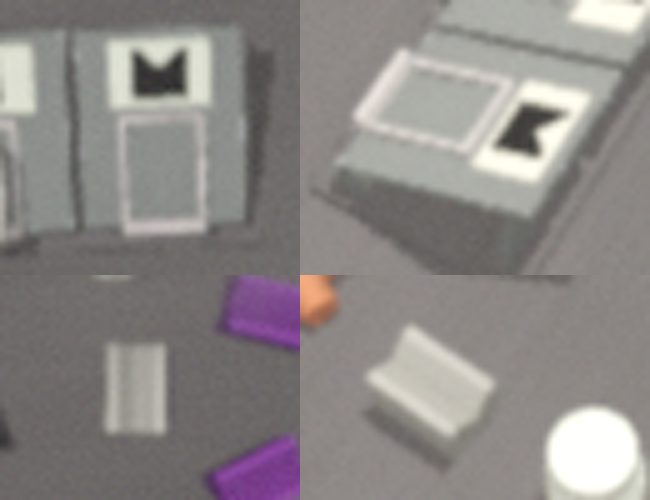

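The crops confirm the grey block with its groove along world x, and the V-notched label with the empty pocket below it (top view pocket around (322,170)). Next I'll rectify the pocket onto its slope to get an accurate pose.

```bash
python3 - <<'E'
from h import *
from scipy.spatial.transform import Rotation as R
o=get_obs();q=o['tool_rot'];print(o['eef_pos'],R.from_quat([*q[1:],q[0]]).as_matrix().round(3),o['gripper_width'])
t=np.radians(25);ex=np.array([np.cos(t),0,np.sin(t)]);ey=np.array([0,1.,0]);ez=np.cross(ex,ey)
P,ok=pts('t0')
# plate surface offset along ez: strip right of pocket and interior
for nm,s in {'inner':P[162:176,318:328],'right':P[155:178,334:338],'left':P[155:178,308:312]}.items():
    S=s.reshape(-1,3);print(nm,np.median(S@ez),S.mean(0))
O=np.array([.632,-.027,.042]); out=[]
for h in (.005,):
  for tag in ('t0','s0'):
    z=np.load(f'{tag}.npz');K=z['K'];T=z['T']
    a,b=np.meshgrid(np.arange(.1,-.06,-.0004),np.arange(.06,-.06,-.0004),indexing='ij') # rows: up slope, cols: y left->right
    W=O+ez*h+a[...,None]*ex+b[...,None]*ey
    C=(W-T[:3,3])@T[:3,:3]
    u=K[0,0]*C[...,0]/-C[...,2]+K[0,2];v=-K[1,1]*C[...,1]/-C[...,2]*1+K[1,2]
    im=cv2.remap(z['p'][:,:,::-1].copy(),u.astype(np.float32),v.astype(np.float32),cv2.INTER_CUBIC)
    for k in range(0,400,50): cv2.line(im,(0,k),(6,k),(0,0,255),1)
    for k in range(0,300,50): cv2.line(im,(k,0),(k,6),(0,0,255),1)
    cv2.drawMarker(im,(150,250),(0,255,0),0,8)
    out.append(im)
cv2.imwrite('pics/rect.png',np.hstack(out))
E
```

```text
[ 0.25190845 -0.62565134  0.23043219] [[ 0.928  0.374 -0.001]
 [ 0.374 -0.928  0.001]
 [-0.    -0.002 -1.   ]] 1.0002844844555987
inner -0.2271935169040984 [ 0.62894886 -0.03214768  0.0427912 ]
right -0.22696429107676092 [ 0.63579987 -0.0733768   0.04569396]
left -0.22662707829393122 [0.63686501 0.00889434 0.04700858]
```

View pics/rect.png

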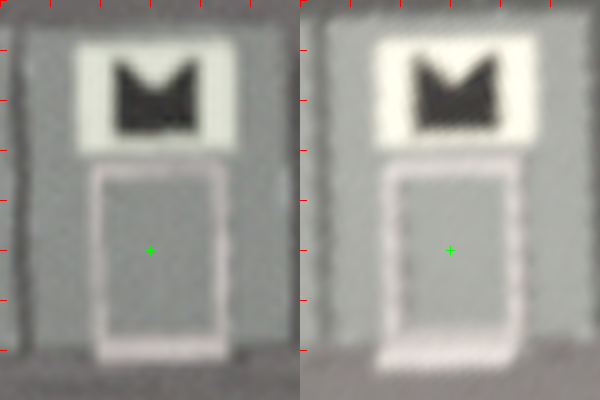

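Estimates:
- **Block:** (0.545, −0.291), yaw about −0.037.
- **Pocket floor centre:** (0.629, −0.0295, 0.042), rack yaw about +0.02.

The tool needs +293, +335 mm and a turn of −0.42 about z to get above the block.

```bash
python3 -m creep '[[1,30,34,0,0,0,-0.084],[1,30,34,0,0,0,-0.084],[1,30,34,0,0,0,-0.084],[1,30,34,0,0,0,-0.084],[1,30,34,0,0,0,-0.084]]'; python3 -m creep '[[0.6,30,34,-20,0,0,0],[0.6,30,34,-20,0,0,0],[0.6,30,34,-20,0,0,0],[0.6,30,34,-20,0,0,0],[0.6,23,29,-20,0,0,0]]'; python3 -m creep '[[0.6,0,0,-10,0,0,0],[0.6,0,0,0,0,0,0]]'
```

```text
t: 0.72
eef_pos: [0.4028, -0.4547, 0.2309]
tool_rot: [-0.0, 1.0, -0.02, -0.0]
contact_force: [0.1, 0.0, -0.1]
gripper_width: 1.0
grasp_force: 0.0
t: 1.35
eef_pos: [0.5462, -0.2892, 0.1303]
tool_rot: [-0.0, 1.0, -0.018, -0.0]
contact_force: [0.4, 0.0, 0.1]
gripper_width: 0.799
grasp_force: 0.0
t: 1.6
eef_pos: [0.5439, -0.2915, 0.1202]
tool_rot: [-0.0, 1.0, -0.019, -0.001]
contact_force: [-0.5, 0.7, 1.3]
gripper_width: 0.797
grasp_force: 0.0
```

```bash
python3 -m creep '[[0.6,1,0,-30,0,0,0],[0.6,0,0,-30,0,0,0],[0.6,0,0,-25,0,0,0],[0.6,0,0,-16,0,0,0],[0.6,0,0,-10,0,0,0]]' 50; python3 - <<'E'
from h import *
snap('scene','s1');crop('s1',200,210,330,330,5,'s1c')
print(get_obs()['eef_pos'])
E
```

```text
t: 2.22
eef_pos: [0.5457, -0.2922, 0.0101]
tool_rot: [0.0, 1.0, -0.019, -0.0]
contact_force: [0.6, 0.3, -0.5]
gripper_width: 0.8
grasp_force: 0.0
[ 0.54537785 -0.2916966   0.00914774]
```

View pics/s1c.png

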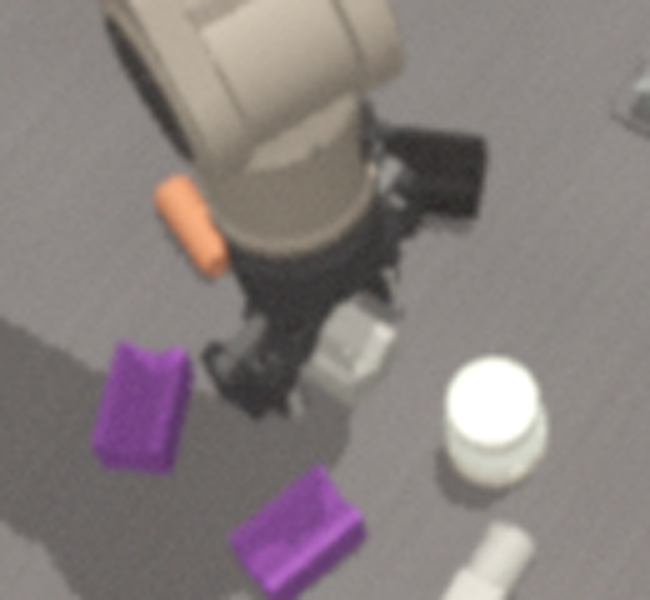

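The fingers straddle the grey block (around crop (355,345)) with a finger on each flat side, and nothing else is touched. Closing now.

```bash
python3 -m creep '[[-0.3,0,0,0,0,0,0],[-0.3,0,0,0,0,0,0],[-1,0,0,0,0,0,0],[-1,0,0,0,0,0,0],[-1,0,0,0,0,0,0]]' 60; python3 -m creep '[[-1,0,0,0,0,0,0],[-1,0,0,0,0,0,0],[-1,0,0,15,0,0,0],[-1,0,0,30,0,0,0],[-1,0,0,40,0,0,0]]'
```

```text
t: 2.9
eef_pos: [0.547, -0.2915, 0.0115]
tool_rot: [0.0, 1.0, -0.019, 0.001]
contact_force: [0.3, 0.4, 6.3]
gripper_width: 0.405
grasp_force: 62.2
t: 3.52
eef_pos: [0.5448, -0.2905, 0.0955]
tool_rot: [-0.001, 1.0, -0.019, -0.001]
contact_force: [0.5, -0.5, -4.1]
gripper_width: 0.406
grasp_force: 60.9
```

```bash
python3 -m creep '[[-1,5,25,15,0,0,0.058],[-1,10,40,15,0,0,0],[-1,10,40,0,0.002,-0.109,0],[-1,10,40,0,0.002,-0.109,0],[-1,10,40,0,0.002,-0.109,0]]'; python3 -m creep '[[-1,5,40,0,0.002,-0.109,0],[-1,3,25,-10,0,0,0],[-1,2,10,-10,0,0,0],[-1,0,0,0,0,0,0]]'
cat >> h.py <<'E'
def st():
    from scipy.spatial.transform import Rotation as R
    o=get_obs();q=o['tool_rot'];M=R.from_quat([*q[1:],q[0]]).as_matrix()
    print(o['t'],o['eef_pos'].round(4) if hasattr(o['eef_pos'],'round') else o['eef_pos'],'x',M[:,0].round(3),'z',M[:,2].round(3),o['contact_force'])
E
python3 -c "
from h import *
st();snap('scene','s2');snap('top','t2');crop('s2',290,140,430,260,5,'s2c')"
```

```text
t: 4.15
eef_pos: [0.5904, -0.1034, 0.1253]
tool_rot: [-0.002, 0.986, 0.011, 0.164]
contact_force: [0.7, 0.6, -4.2]
gripper_width: 0.407
grasp_force: 61.0
t: 4.65
eef_pos: [0.5998, -0.0288, 0.1046]
tool_rot: [-0.002, 0.977, 0.012, 0.214]
contact_force: [0.0, -1.0, -3.2]
gripper_width: 0.408
grasp_force: 61.0
4.65 [ 0.5998 -0.0288  0.1046] x [0.908 0.023 0.419] z [ 0.419  0.01  -0.908] [ 0.0261103  -0.98042438 -3.23612773]
```

View pics/s2c.png

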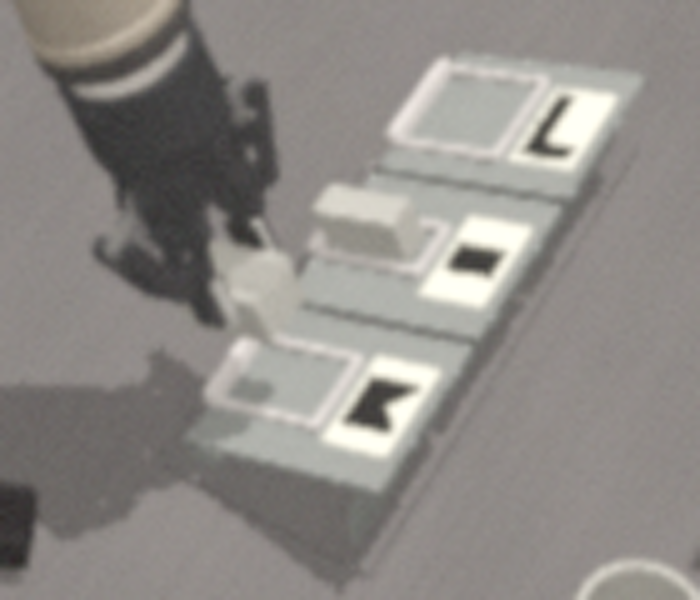

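```bash
python3 -m creep '[[-1,5,0,-10.5,0,0,0],[-1,5,-1,-10.5,0,0,0],[-1,5,0,-10.5,0,0,0],[-1,3.5,0,-8.5,0,0,0],[-1,0,0,0,0,0,0]]'
python3 -c "
from h import *
st();snap('scene','s3');snap('top','t3');crop('s3',310,185,390,255,9,'s3c')"
```

```text
t: 5.38
eef_pos: [0.6194, -0.0337, 0.0653]
tool_rot: [-0.001, 0.976, 0.009, 0.215]
contact_force: [0.1, -0.2, -3.8]
gripper_width: 0.404
grasp_force: 60.9
5.375 [ 0.6194 -0.0337  0.0653] x [0.907 0.018 0.421] z [ 0.421  0.006 -0.907] [ 0.06794531 -0.19944773 -3.76299857]
```

View pics/s3c.png

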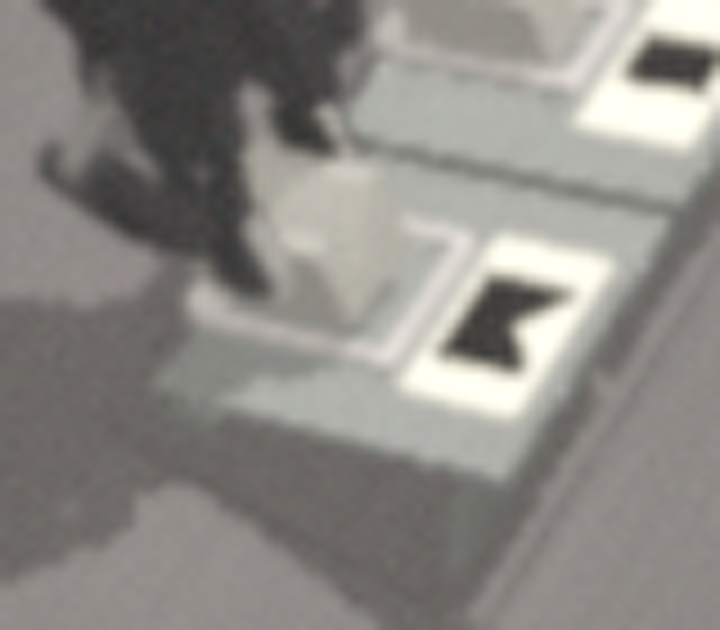

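```bash
cat > ov.py <<'E'
from h import *
import sys
from scipy.spatial.transform import Rotation as R
def proj(tag,W):
    z=np.load(f'{tag}.npz');K=z['K'];T=z['T'];C=(np.asarray(W)-T[:3,3])@T[:3,:3]
    return np.c_[K[0,0]*C[:,0]/-C[:,2]+K[0,2],K[1,1]*-C[:,1]/-C[:,2]+K[1,2]]
M=(R.from_euler('z',.02)*R.from_euler('y',-25,degrees=True)).as_matrix()
def rectpts(O,l,w,h): return [O+M@np.array([a*l/2,b*w/2,h]) for a,b in((1,1),(1,-1),(-1,-1),(-1,1))]
S=np.array([.629,-.0295,.042]); tcp=np.array(eval(sys.argv[2])); B=tcp-M[:,2]*.0095
ims=[]
for tag,(u0,v0,u1,v1) in {'s'+sys.argv[1]:(315,185,385,250),'t'+sys.argv[1]:(295,135,345,200)}.items():
    k=8;im=cv2.resize(np.load(tag+'.npz')['p'][v0:v1,u0:u1,::-1],None,fx=k,fy=k,interpolation=cv2.INTER_CUBIC)
    for W,c in ((rectpts(S,66,46,0),0),): pass
    for W,c in ((rectpts(S,.066,.046,.005),(0,0,255)),(rectpts(S+M[:,0]*.062,.042,.062,0),(255,0,0)),(rectpts(B,.056,.036,.032),(0,255,0)),(rectpts(B,.056,.036,0),(0,200,200))):
        p=((proj(tag,W)+.5-[u0,v0])*k).astype(int);cv2.polylines(im,[p],True,c,1)
    ims.append(im[:520,:560] if tag[0]=='s' else im[:520])
cv2.imwrite('pics/ov%s.png'%sys.argv[1],cv2.resize(np.hstack(ims),None,fx=.83,fy=.83,interpolation=cv2.INTER_AREA))
E
python3 ov.py 3 '[.6194,-.032,.065]'
```

```text
(no output)
```

View pics/ov3.png

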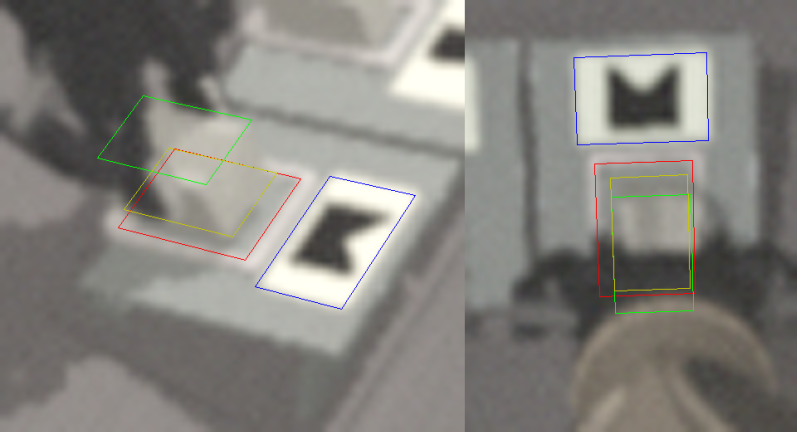

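The label matches the pocket estimate, but the block's outline is ambiguous in the overlay, so I'll check its pose numerically from the depth.

```bash
cat > bl.py <<'E'
from h import *
from scipy.spatial.transform import Rotation as R
import sys
M=(R.from_euler('z',.02)*R.from_euler('y',-25,degrees=True)).as_matrix();S=np.array([.629,-.0295,.042])
tag=sys.argv[1]
for c in ('s','t'):
    P,ok=pts(c+tag);p=np.load(c+tag+'.npz')['p'].astype(int);L=(P-S)@M*1000
    m=ok&(abs(L[...,0])<70)&(abs(L[...,1])<30)&(L[...,2]>7)&(L[...,2]<60)&(p.min(-1)>115)
    n,lab,sts,_=cv2.connectedComponentsWithStats(m.astype(np.uint8));m=lab==1+np.argmax(sts[1:,4]);Q=L[m]
    print(c,len(Q),'a,b,h pct 3/50/97',np.percentile(Q,[3,50,97],axis=0).round(1).tolist())
    # normals from local 3x3 gradients
    gu=np.roll(L,-1,1)-np.roll(L,1,1);gv=np.roll(L,-1,0)-np.roll(L,1,0);N=np.cross(gv,gu);N/=np.linalg.norm(N,axis=-1,keepdims=True)+1e-9
    me=cv2.erode(m.astype(np.uint8),np.ones((3,3)))>0
    for v,u in np.argwhere(me): 
        if (v+u)%2==0 and c=='s' : print(u,v,L[v,u].round(0).astype(int).tolist(),N[v,u].round(1).tolist(),p[v,u].tolist())
    top=Q[Q[:,2]>np.percentile(Q[:,2],60)]
    print('upper pts',np.percentile(top,[3,97],axis=0).round(1).tolist())
E
python3 bl.py 3
```

```text
s 281 a,b,h pct 3/50/97 [[-14.6, -27.3, 15.9], [15.3, -1.5, 38.0], [27.9, 18.7, 53.5]]
338 202 [-16, 8, 46] [0.3, -0.1, 0.9] [166, 162, 153]
340 202 [-13, 13, 42] [-0.4, -0.2, 0.9] [164, 161, 153]
348 202 [13, 16, 45] [0.5, 0.6, 0.6] [177, 173, 165]
339 203 [-15, 9, 41] [-0.2, -0.7, 0.7] [169, 166, 158]
341 203 [-8, 10, 42] [-0.0, -1.0, 0.1] [169, 167, 157]
343 203 [2, 8, 47] [0.7, 0.1, 0.7] [167, 164, 156]
345 203 [5, 12, 43] [-0.1, 0.2, 1.0] [173, 170, 161]
347 203 [11, 13, 44] [-0.2, -0.4, 0.9] [197, 194, 185]
340 204 [-8, 5, 43] [0.1, -0.3, 0.9] [170, 166, 158]
342 204 [-2, 6, 44] [-0.3, -0.8, 0.4] [174, 172, 162]
344 204 [3, 8, 43] [-0.1, -0.9, 0.5] [186, 181, 173]
346 204 [10, 9, 44] [0.3, -0.6, 0.7] [198, 195, 185]
348 204 [18, 9, 46] [-0.2, -0.5, 0.8] [207, 203, 195]
339 205 [-10, 2, 41] [-0.4, -0.5, 0.8] [170, 166, 156]
341 205 [-4, 3, 42] [0.1, 0.3, 1.0] [176, 172, 163]
343 205 [2, 4, 43] [0.8, -0.6, 0.2] [185, 182, 174]
345 205 [8, 6, 42] [-0.0, -1.0, 0.3] [192, 188, 178]
347 205 [15, 7, 43] [-0.3, -0.4, 0.9] [195, 192, 183]
349 205 [21, 8, 44] [-0.4, -0.6, 0.7] [197, 194,
[... 3676 characters left out ...]
, 177, 168]
341 217 [12, -28, 32] [0.8, -0.5, -0.4] [153, 151, 143]
343 217 [15, -25, 29] [0.5, -0.8, -0.3] [142, 139, 130]
345 217 [19, -21, 27] [-0.1, -1.0, 0.2] [144, 141, 133]
347 217 [28, -22, 30] [0.8, -0.5, 0.1] [169, 164, 155]
349 217 [26, -14, 21] [1.0, 0.2, 0.2] [181, 179, 168]
344 218 [12, -20, 19] [-0.3, -0.9, 0.2] [142, 140, 130]
346 218 [22, -22, 24] [-0.0, -1.0, 0.1] [146, 142, 135]
348 218 [27, -20, 23] [0.9, 0.2, 0.4] [175, 171, 162]
347 219 [23, -21, 20] [-0.0, -1.0, -0.0] [150, 148, 141]
upper pts [[-17.4, -27.7, 41.0], [27.2, 20.4, 56.2]]
t 134 a,b,h pct 3/50/97 [[3.9, -26.4, 18.2], [17.5, -6.5, 41.8], [28.7, 15.2, 51.6]]
upper pts [[5.3, -25.5, 43.8], [28.5, 15.1, 53.2]]
```

The end face is square to the slope, so the block hasn't slipped in pitch. It sits about 4 mm too far to −y and 1–2 mm low on the slope, with its base about 13 mm above the floor. I'll correct that and descend slowly.

```bash
python3 -m creep '[[-1,1.4,2,0.6,0,0,0],[-1,0,2,0,0,0,0],[-1,1.7,0,-3.6,0,0,0],[-1,1.3,0,-2.7,0,0,0],[-1,0,0,0,0,0,0]]'; python3 -c "
from h import *
st();snap('scene','s4');snap('top','t4')"; python3 bl.py 4 | grep -v '^3'
python3 - <<'E'
from h import *
from scipy.spatial.transform import Rotation as R
M=(R.from_euler('z',.02)*R.from_euler('y',-25,degrees=True)).as_matrix();S=np.array([.629,-.0295,.042])
P,ok=pts('s4');L=(P-S)@M*1000;p=np.load('s4.npz')['p'].astype(int)
gu=np.roll(L,-1,1)-np.roll(L,1,1);gv=np.roll(L,-1,0)-np.roll(L,1,0);N=np.cross(gv,gu);N/=np.linalg.norm(N,axis=-1,keepdims=True)+1e-9
b=ok&(p.min(-1)>120)&(abs(L[...,0])<32)&(abs(L[...,1])<30)&(L[...,2]>6)
e=b&(N[...,0]>.9);print('end a',np.median(L[e][:,0]),e.sum())
s=b&(N[...,1]<-.9)&(L[...,1]<-12);print('side b',np.median(L[s][:,1]),s.sum())
E
```

```text
t: 6.1
eef_pos: [0.6241, -0.028, 0.0598]
tool_rot: [-0.002, 0.976, 0.01, 0.216]
contact_force: [0.2, -1.1, -4.6]
gripper_width: 0.412
grasp_force: 61.0
6.1 [ 0.6241 -0.028   0.0598] x [0.907 0.019 0.422] z [ 0.421  0.008 -0.907] [ 0.16637312 -1.11814454 -4.58918179]
s 277 a,b,h pct 3/50/97 [[-11.8, -22.3, 8.6], [17.1, 4.1, 31.7], [29.9, 22.6, 51.3]]
upper pts [[-14.3, -22.5, 35.0], [28.4, 23.7, 56.0]]
t 128 a,b,h pct 3/50/97 [[6.0, -21.6, 15.3], [19.3, -1.2, 34.9], [30.5, 18.5, 45.4]]
upper pts [[7.1, -21.8, 37.3], [30.0, 16.5, 46.5]]
end a 27.42989667757531 361
side b -17.687357002693698 40
```

Centred to within about 1.5 mm. Now I'll descend until contact.

```bash
python3 -m creep '[[-1,1.2,0.5,-1.6,0,0,0],[-1,0.8,0,-1.8,0,0,0],[-1,0.4,0,-0.9,0,0,0],[-1,0,0,0,0,0,0]]'; python3 -m creep '[[-1,0.4,0,-0.9,0,0,0],[-1,0,0,0,0,0,0]]'; python3 -m creep '[[-1,0.4,0,-0.9,0,0,0],[-1,0,0,0,0,0,0]]'
```

```text
t: 6.7
eef_pos: [0.6265, -0.0277, 0.0555]
tool_rot: [-0.002, 0.976, 0.01, 0.216]
contact_force: [0.1, 0.8, -4.0]
gripper_width: 0.409
grasp_force: 61.0
t: 6.95
eef_pos: [0.6269, -0.0277, 0.0547]
tool_rot: [-0.002, 0.976, 0.01, 0.216]
contact_force: [-0.0, -0.0, -3.9]
gripper_width: 0.406
grasp_force: 61.0
t: 7.2
eef_pos: [0.6274, -0.0277, 0.0538]
tool_rot: [-0.002, 0.976, 0.01, 0.216]
contact_force: [-1.0, 0.7, -4.2]
gripper_width: 0.406
grasp_force: 61.0
```

```bash
for i in 1; do python3 -m creep '[[-1,0.4,0,-0.9,0,0,0],[-1,0,0,0,0,0,0]]'; done; python3 -m creep '[[-1,0.4,0,-0.9,0,0,0],[-1,0,0,0,0,0,0]]'
```

```text
t: 7.45
eef_pos: [0.6274, -0.0277, 0.0536]
tool_rot: [-0.002, 0.976, 0.01, 0.216]
contact_force: [-7.3, 0.1, 7.2]
gripper_width: 0.408
grasp_force: 62.6
t: 7.7
eef_pos: [0.6275, -0.0277, 0.0536]
tool_rot: [-0.001, 0.976, 0.01, 0.217]
contact_force: [-17.5, -0.3, 19.5]
gripper_width: 0.409
grasp_force: 64.6
```

```bash
python3 -m creep '[[-1,0.2,0,-0.45,0,0,0],[-1,0,0,0,0,0,0]]'
```

```text
t: 7.95
eef_pos: [0.6275, -0.0277, 0.0536]
tool_rot: [-0.001, 0.976, 0.01, 0.217]
contact_force: [-21.3, -0.3, 26.0]
gripper_width: 0.405
grasp_force: 65.7
```

Contact came at the expected height. I'll ease off the push and check position and flatness before letting go.

```bash
python3 -m creep '[[-1,-0.5,0,1.1,0,0,0],[-1,0,0,0,0,0,0]]'; cat > ck.py <<'E'
from h import *
import sys
from scipy.spatial.transform import Rotation as R
t=sys.argv[1];snap('scene','s'+t);snap('top','t'+t)
M=(R.from_euler('z',.02)*R.from_euler('y',-25,degrees=True)).as_matrix();S=np.array([.629,-.0295,.042])
P,ok=pts('s'+t);L=(P-S)@M*1000;p=np.load(f's{t}.npz')['p'].astype(int)
gu=np.roll(L,-1,1)-np.roll(L,1,1);gv=np.roll(L,-1,0)-np.roll(L,1,0);N=np.cross(gv,gu);N/=np.linalg.norm(N,axis=-1,keepdims=True)+1e-9
b=ok&(p.min(-1)>120)&(abs(L[...,0])<32)&(abs(L[...,1])<24)&(L[...,2]>6)&(L[...,2]<45)
def pl(Q):
    c=np.median(Q,0)
    for i in range(4):
        n=np.linalg.svd(Q-Q.mean(0))[2][2];r=(Q-Q.mean(0))@n;Q=Q[abs(r)<2*r.std()]
    return n*np.sign(n[np.argmax(abs(n))])
e=b&(N[...,0]>.85)&(L[...,0]>20);print('end a',np.median(L[e][:,0]),e.sum(),pl(L[e]).round(3),'h max',np.percentile(L[e][:,2],95))
s=b&(N[...,1]<-.85)&(L[...,1]<-12);print('side b',np.median(L[s][:,1]),s.sum())
E
python3 ck.py 5; python3 -c "
from h import *
o=get_obs();st();print(o['torque'])"
```

```text
t: 8.2
eef_pos: [0.6275, -0.0277, 0.0536]
tool_rot: [-0.001, 0.976, 0.01, 0.216]
contact_force: [-10.7, -1.2, 11.4]
gripper_width: 0.407
grasp_force: 63.6
end a 28.64601002225393 47 [ 0.998 -0.029  0.063] h max 27.84638677039037
side b -16.374263984610025 24
8.3 [ 0.6275 -0.0277  0.0536] x [0.906 0.019 0.423] z [ 0.423  0.007 -0.906] [-10.59261551  -0.74683627  11.59856215]
[0.18980196 1.44144963 0.09562123]
```

It's centred and the tool pitch is 24.9–25°, with light contact on the floor. Releasing slowly.

```bash
python3 -m creep '[[-1,0,0,0,0,0,0],[-1,0,0,0,0,0,0]]' 20; python3 -m creep '[[-0.1,0,0,0,0,0,0],[0,0,0,0,0,0,0],[0.15,0,0,0,0,0,0],[0.3,0,0,0,0,0,0],[0.3,0,0,0,0,0,0]]'; python3 -m creep '[[0.3,-3,0,6,0,0,0],[0.3,-8,0,18,0,0,0],[0.3,-16,0,35,0,0,0],[0.3,-20,0,44,0,0,0],[0.3,-20,0,44,0,0,0]]'; python3 -m creep '[[0.3,-50,-20,20,0,0,0],[0.3,-50,-30,0,0,0,0],[0.3,0,-50,0,0,0,0],[0.3,0,-50,0,0,0,0],[0.3,0,-50,0,0,0,0]]'
python3 ck.py 6; python3 -c "
import cv2,numpy as np
a=np.load('s6.npz')['p'][175:255,310:400,::-1];b=np.load('t6.npz')['p'][130:195,225:345,::-1]
A=cv2.resize(a,(450,400),interpolation=2);B=cv2.resize(b,(350,190),interpolation=2)
c=np.load('t6.npz')['p'][140:260,330:460,::-1];C=cv2.resize(c,(350,210),interpolation=2)
cv2.imwrite('pics/f.png',np.hstack([A,np.vstack([B,C])]))"
```

```text
t: 8.55
eef_pos: [0.6274, -0.0277, 0.0536]
tool_rot: [-0.001, 0.976, 0.01, 0.216]
contact_force: [-10.2, -0.9, 11.3]
gripper_width: 0.409
grasp_force: 63.6
t: 9.18
eef_pos: [0.6279, -0.0276, 0.0527]
tool_rot: [-0.002, 0.976, 0.01, 0.216]
contact_force: [-0.8, 0.0, -0.2]
gripper_width: 0.644
grasp_force: 0.0
t: 9.8
eef_pos: [0.5597, -0.0276, 0.2008]
tool_rot: [-0.002, 0.976, 0.01, 0.215]
contact_force: [0.6, -0.8, 0.9]
gripper_width: 0.653
grasp_force: 0.0
t: 10.42
eef_pos: [0.4808, -0.2185, 0.2194]
tool_rot: [-0.003, 0.977, 0.011, 0.215]
contact_force: [1.5, -0.4, 0.6]
gripper_width: 0.647
grasp_force: 0.0
end a 28.3341208077374 40 [ 0.998  0.059 -0.015] h max 26.620548683107863
side b -16.12526424768326 79
```

View pics/f.png

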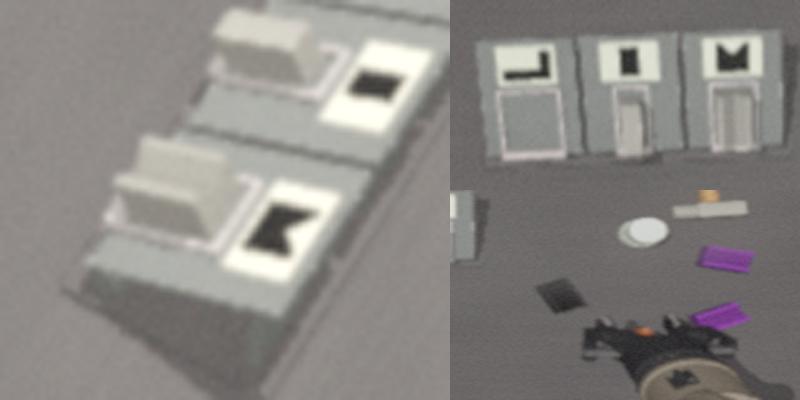

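The V-block lies flat inside the fences of the V-labelled pocket, groove up the slope (left part of the picture around (180,190)). The jar, black block and purple blocks are where they were, and the arm is clear.

```bash
python3 -m creep '[[0.3,0,0,0,0,0,0],[0.3,0,0,0,0,0,0]]' | head -2; python3 -c "
from station import *
print(hand_in())"
```

```text
t: 10.78
eef_pos: [0.4813, -0.2153, 0.2188]
the job is handed in; nothing more can be done
None
```

The V-block is back in its V-labelled pocket, flat inside the fences with the groove up and running up the slope; nothing else was seen to move, and I handed the job in at about 10.8 s.

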